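# Hold the reading lens at focus over the lacquer box under inspection

## Task

Pick up the reading lens from its wooden rest and hold it over the lacquer box that the focus gauge stands beside: the glass level, centred above the lid, and at the same height as the gauge's yellow collar. Do not shift the boxes, the gauge, its collar or anything else on the bench. Finish while still holding the lens steady there in mid-air; do not put it down.

Things in the scene. Friction and masses are not known exactly. Their poses are not given: they have to be found in the camera images.
- loupe: Reading lens lying level on its rest. Dark wooden handle 110 long x 16 wide x 20 mm tall; origin at the centre of the handle (half-way up and along, about 50 mm above the bench at the start), x along the handle towards the lens, z up. Brass frame 64 mm across and 12 mm tall at its +x end. About 0.11 kg, centre of mass about 20-25 mm from the origin towards the lens
- loupe_lens (a point): Centre of the glass of the reading lens: 100 mm along +x from the handle's centre and at the same height, so when the lens is level both are equally high. z is the lens's optical axis (vertical when level)
- rest: Fixed wooden lens rest, its origin on the bench under the handle's centre: foot 150 x 50 x 10 mm along the handle, with two notched posts under the handle's ends (18 mm thick, 36 mm wide across the handle, centred 44 mm either side of the origin; notch floor 40 mm, cheeks to 50 mm above the bench, 2 mm clearance each side). Between the posts, 70 mm of the handle's length is free for the fingers, which can reach down to the 10 mm foot
- box_red_top (a point): Round red lacquer box with gold-leaf dots on its lid, 80 mm across, 32 mm tall, loose. The point is the centre of the top of its lid. Any of the three boxes may be the one to inspect.
- box_black_top (a point): Round black lacquer box with gold-leaf dots on its lid, 80 mm across, 32 mm tall, loose. The point is the centre of the top of its lid. Any of the three boxes may be the one to inspect.
- box_green_top (a point): Round green lacquer box with gold-leaf dots on its lid, 80 mm across, 32 mm tall, loose. The point is the centre of the top of its lid. Any of the three boxes may be the one to inspect.
- box_red: The red box; origin at the centre of its underside
- box_black: The black box; origin at the centre of its underside
- box_green: The green box; origin at the centre of its underside
- gauge: Focus gauge: heavy steel foot 44 mm across with a slim upright 8 mm post, 207 mm tall over all, loose; origin under its foot. It stands beside the box to inspect, about 80 mm from that box's centre, on the side away from the robot (up to about 60 degrees to either hand)
- collar_mid (a point): Centre of the yellow collar (24 mm across, 8 mm tall) on the gauge's post. Its height, 100 to 165 mm above the bench and different each time, is the focal height for the centre of the glass
- jar: Bystander: small amber glass jar 40 mm across, 55 mm tall, beside one of the other boxes; origin under it
- cup: Bystander: small white cup 48 mm across, 55 mm tall, beside one of the other boxes; origin under it
- green_cup: Bystander: green bowl-shaped cup 80 mm across, 55 mm tall; origin under it
- brush_rest: Bystander: dark wooden brush rest 30 x 90 mm, 34 mm tall; origin under it
- vase: Bystander: black vase 72 mm across, 120 mm tall; origin under it
Things that resemble listed ones, but are neither listed nor needed, are in the scene too. Several things look just like the box_red: the one meant starts nearest to the robot's base.

How it is judged:
On the way, in this order (a step that is already met when the one before it is completed fails the run):
1. the reading lens is lifted clear of its rest in the fingers (height (world z) of loupe above 0.07 m and contact force between loupe and the fingers above 1 N and contact force between loupe and rest below 0.05 N), for 0.1 s.
2. the glass is over the box beside the gauge, level and at the collar's height (((horizontal distance between collar_mid and box_red_top below 0.105 m and horizontal distance between loupe_lens and box_red_top below 0.012 m) or (horizontal distance between collar_mid and box_black_top below 0.105 m and horizontal distance between loupe_lens and box_black_top below 0.012 m) or (horizontal distance between collar_mid and box_green_top below 0.105 m and horizontal distance between loupe_lens and box_green_top below 0.012 m)) and z of loupe_lens in the frame of collar_mid between -0.006 and 0.006 m and angle between loupe_lens's own z axis and vertical below 0.12 rad and contact force between loupe and the fingers above 1 N), for 0.5 s.
At the end, for the whole second after the job is handed in: The lens is held by the fingers alone, touching no rest, gauge, box, jar or cup, steady (under 20 mm/s), its glass centre within 12 mm horizontally of the lid centre of the box beside the gauge and within 6 mm of the collar centre's height, tilted less than 0.12 rad (all of step 2 and contact force between loupe and rest below 0.05 N and contact force between loupe and gauge below 0.05 N and contact force between loupe and jar below 0.05 N and contact force between loupe and cup below 0.05 N and contact force between loupe and box_red below 0.05 N and contact force between loupe and box_black below 0.05 N and contact force between loupe and box_green below 0.05 N and linear speed of loupe below 0.02 m/s and angular speed of loupe below 0.15 rad/s); the arm keeps its last pose, push and grip.
It fails at once if a box, the gauge or a bystander is shifted by more than 10 mm (distance of any of box_red, box_black, box_green, gauge, jar, cup, green_cup, brush_rest, vase from where it was at the start of the episode above 0.01 m).
It fails at once if the yellow collar is shifted by more than 10 mm (distance of collar_mid from where it was at the start of the episode above 0.01 m).
It fails at once if a box, the gauge or the vase is tipped (angle between any of box_red, box_black, box_green, gauge, vase's own z axis and vertical above 0.2 rad).
It also fails if it takes over 40 s, if anything falls off the work surface, if the arm or the gripper's body presses on something with over 40 N, if the wrist force passes 120 N, or if a joint passes its speed limit or range.

## Robot

A 7-joint arm with a two-finger parallel gripper is mounted at the origin on the work surface. World frame = base frame: x ahead of the robot, y to its left, z up, the work surface at z = 0. Lengths are in m, angles in rad, forces in N, time in s.
With the tool pointing down it reaches from about 0.35 to 0.9 m from the base axis. Payload 8.1 kg.
Tool frame: the origin (TCP) lies on the centre line of the jaws, within the pads' length; the fingertips stand 14 mm ahead of it and the grasp point (between the pads) lies 5 mm behind it (arm.tip_reach is the distance from the TCP to the fingertips, in m); z points along the fingers, y is the direction in which the jaws open and shut (so a half turn about z gives the same grasp; the last joint's range is limited). The gripper opens to 92 mm and grips with 3 to 60 N. Pads are 19 mm wide; open, the fingers measure 130 mm over their backs; the gripper's body (75 mm by 190 mm) begins 47 mm behind the grasp point.
Start: joints at [1.158, 0.434, 0.025, 1.573, -0.012, 1.134, -0.075], TCP at [0.191, -0.595, 0.241] pointing down, gripper open.
Joint ranges: [-2.62, 2.62], [-0.44, 2.09], [-1.27, 1.32], [0.08, 2.57], [-1.32, 4.46], [0.12, 2], [-2.74, 2.74]. Speed limits (rad/s): [2.22, 2.22, 3.01, 3.01, 3.14, 3.14, 3.14].

## Interface

Orientations are given as a rotation vector (axis times angle).
In Python, from cell import sensors, vision, arm, nets gives the robot as it stands.
- The arm moves only by the shell command python3 -m handwheel 'ROWS' [FORCE]. ROWS is JSON, a list of rows, each an object of numbers: "tx", "ty", "tz": the shift along the tool's x, y, z in cm; "wx", "wy", "wz": the turn, a rotation vector about the tool's x, y, z in degrees; "claw": the opening, from 0 (shut) to 1 (fully open). A call has 1 to 12 rows; each row is the pose to reach, as a shift and turn from the pose commanded when the call began, along the tool's axes at that moment; what a row does not reach only later rows make up. A row lasts 1/12 s, in which the tool goes at most 41.7 mm and 7.16 degrees, less where a joint would pass 70% of its speed; a pose out of reach is approached as far as the arm can. A call with a gripper value outside its range is refused whole. The fingers move at their own pace and stop on an object; FORCE is the grip in N (left out, the last holds). Time passes only in rows, so rows that repeat a pose let the fingers close. It gives the time, the measured TCP pose, the force and the opening at its end, in the units of the state.
- sensors.observe(): the state, without advancing time (a new reading comes with each control period).
- vision.get_image(name): name is "side" or "top"; returns (picture, depth): 480x640x3 uint8, blue, green, red; 480x640 float32, m along the optical axis (not along the pixel's ray), 0 where there is no reading.
- vision.camera_model(name): a dict with "K" (3x3 intrinsics, pixels), "k1" (the pictures are not rectified: a ray, as slopes to the right and down, at radius r is drawn at 1 + k1 r^2 times it, then the intrinsics apply), "xyz" and "attitude" of the camera in the world. Camera axes: x right, y down, z forward; pixel columns grow to the right and rows downward; lengths in m; the calibration is good to about 2 mm. A picture is of the moment at which its call begins. camera_model takes no time and is no camera call.
- arm.sign_off(): hands the job in, once; it reports no verdict.
Trained networks look in the newest picture that a camera, given by its name, has taken for a name from the list of things; names that differ only in an ending like _2 or _b are one class to them, and where a whole thing is asked for, a point or a joint stands for the part that bears it (a point fixed in the world has none). Each returns a list of dicts, best first, with "score" (0 to 1); they miss things now and then, are a little off and sometimes report something else, mostly with a low value. They report only what shows in the picture. A call takes as long as a camera call. They do not tell look-alikes from the thing itself.
- nets.cut_out(label, camera): "region" (480x640 bool, what is visible of it) and "uv" ([column, row] in pixels, amid what is visible of it).
The state is a dict: "clock": time; "joints": joint angles; "dq": joint speeds; "joint_efforts": joint torques, N m; "position": TCP position; "ee_rot": TCP orientation; "force": force on the tool from outside, world axes, zero at the start; "ft_torque": the same for the moment, N m; "width": opening from 0.0 (shut) to 1.0 (fully open).
Only numpy, scipy, OpenCV 4.12 (cv2) and the standard library are available. Lean on these libraries where they do the work, as an engineer would, in place of code of your own. Each camera call takes 0.05 s, during which the arm holds its last target.

## Working session

There is one attempt and no reset: what is moved stays moved. The work goes in short steps, Python scripts to look and compute and a shell command to move; the robot and the scene stay as the last step left them, time stands still between calls to the robot, and variables do not carry over. Pictures are saved under pics/ and viewed, and the job is handed in when it is done.

```bash
ls; mkdir -p pics; python3 - <<'E'
from cell import sensors, vision, arm, nets
import cv2
for n in ("side","top"):
    im,d=vision.get_image(n); cv2.imwrite(f"pics/{n}0.png",im); print(n,vision.camera_model(n))
print(sensors.observe(), arm.tip_reach)
E
```

```text
pics
side {'K': array([[447.05187295,   0.        , 317.0716998 ],
       [  0.        , 447.05187295, 240.81333449],
       [  0.        ,   0.        ,   1.        ]]), 'k1': -0.05106514621370872, 'xyz': array([0.36190063, 0.90479638, 0.607172  ]), 'attitude': array([-0.30663138,  2.56321141, -1.56011031])}
top {'K': array([[525.15444183,   0.        , 314.1495939 ],
       [  0.        , 525.15444183, 233.06352603],
       [  0.        ,   0.        ,   1.        ]]), 'k1': -0.03486520886852069, 'xyz': array([ 0.37699119, -0.03108849,  1.23408694]), 'attitude': array([-2.12193918,  2.12715936, -0.1982239 ])}
{'clock': 0.1, 'joints': array([ 1.15842148,  0.43511151,  0.02496894,  1.5740112 , -0.01159278,
        1.13400329, -0.07509825]), 'dq': array([-0.00146293, -0.00048606,  0.00043166, -0.00048129, -0.0011233 ,
       -0.00043853, -0.00108797]), 'joint_efforts': array([ 2.82263034e-03, -6.69127536e+01,  9.88035835e-01, -3.15146255e+01,
       -6.04024390e-02,  3.73370619e-02,  4.72341441e-06]), 'position': array([ 0.19034376, -0.59484503,  0.24004739]), 'ee_rot': array([-3.10266934e+00, -4.84348596e-01,  5.37024574e-04]), 'force': array([-0.08696402,  0.69463698, -0.14083404]), 'ft_torque': array([ 0.06518088, -0.01888844, -0.04288516]), 'width': 0.9964926982896762} 0.014
```

View pics/side0.png

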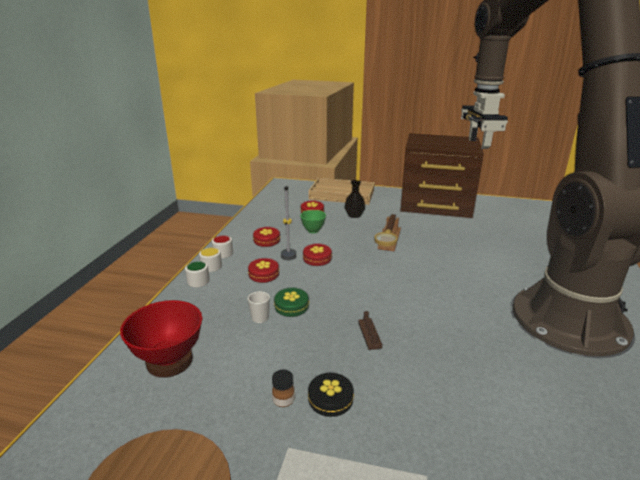

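View pics/top0.png

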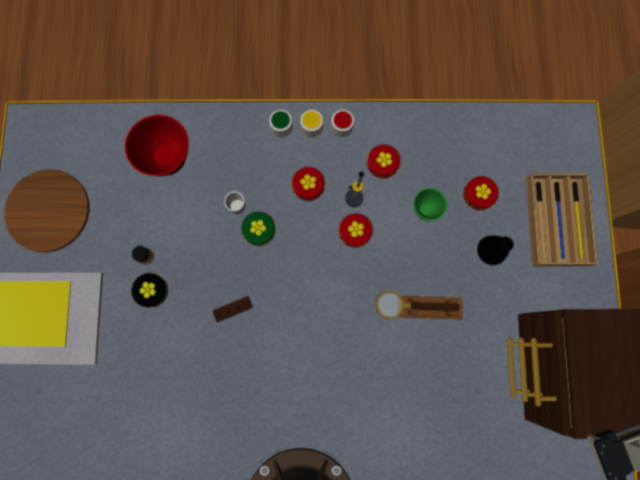

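Top view: loupe glass at (390,305) with its handle running right to about (462,307). The gauge foot is at (355,197), its yellow collar at (358,187), and the nearest red box at (356,230). The side view shows the collar at (287,222). Next I'll measure these.

```bash
cat > h.py <<'E'
import numpy as np, cv2
from scipy.spatial.transform import Rotation as R
from cell import sensors, vision, arm, nets
def unproj(cam,uv,d):
    m=vision.camera_model(cam);K=m["K"]
    uv=np.atleast_2d(uv).astype(float); d=np.atleast_1d(d)
    p=(uv-K[:2,2])/[K[0,0],K[1,1]]; s=p.copy()
    for _ in range(20): s=p/(1+m["k1"]*(s**2).sum(1,keepdims=True))
    c=np.c_[s,np.ones(len(s))]*d[:,None]
    return c@R.from_rotvec(m["attitude"]).as_matrix().T+m["xyz"]
def ray(cam,uv):
    c=vision.camera_model(cam)["xyz"]; v=unproj(cam,uv,[1.])[0]-c; return c,v/np.linalg.norm(v)
def atz(cam,uv,z):
    c,v=ray(cam,uv); return c+v*(z-c[2])/v[2]
def proj(cam,P):
    m=vision.camera_model(cam);K=m["K"]
    c=(np.atleast_2d(P)-m["xyz"])@R.from_rotvec(m["attitude"]).as_matrix()
    s=c[:,:2]/c[:,2:]; s=s*(1+m["k1"]*(s**2).sum(1,keepdims=True)); return s*K[0,0]+K[:2,2]
def cloud(cam,mask,d):
    mask=mask&(d>0); v,u=np.nonzero(mask); return unproj(cam,np.c_[u,v],d[v,u])
E
python3 - <<'E'
from h import *
np.set_printoptions(precision=4,suppress=True)
out={}
for cam in("top","side"):
    im,d=vision.get_image(cam)
    for l in("loupe","box_red","gauge","collar_mid","loupe_lens","rest"):
        for r in nets.cut_out(l,cam)[:6]:
            P=cloud(cam,r["region"],d)
            print(cam,l,round(r["score"],2),np.round(r["uv"],1),r["region"].sum(),"med",np.median(P,0) if len(P) else None, "zmax",P[:,2].max() if len(P) else None)
    out[cam]=im;out[cam+"d"]=d
np.savez("s.npz",**out)
a=out["top"][150:340,330:490]; cv2.imwrite("pics/tc.png",cv2.resize(a,None,fx=4,fy=3.1*4/3.1*0.75 if 0 else 3.1,interpolation=cv2.INTER_CUBIC)[:, :])
a=out["side"][170:280,230:410]; cv2.imwrite("pics/sc.png",cv2.resize(a,None,fx=4,fy=4,interpolation=cv2.INTER_CUBIC))
E
```

```text
top loupe 0.78 [396.1 305.5] 925 med [ 0.4339 -0.2159  0.0549] zmax 0.06614737465943898
top box_red 0.77 [482.6 194.8] 981 med [ 0.6985 -0.4281  0.0304] zmax 0.03955745306477465
top box_red 0.71 [351.9 230.1] 952 med [ 0.6073 -0.128   0.0309] zmax 0.039159771604331484
top box_red 0.69 [309.3 184.9] 874 med [ 0.7218 -0.0179  0.0308] zmax 0.0391028631560455
top box_red 0.58 [384.  164.2] 839 med [ 0.7769 -0.1985  0.0305] zmax 0.03913316224121832
top gauge 0.86 [358.8 194.1] 396 med [ 0.6898 -0.1273  0.0175] zmax 0.20895689781100746
top gauge 0.33 [397.6 302.5] 970 med [ 0.4339 -0.2157  0.0548] zmax 0.06614737465943898
top loupe_lens 0.61 [397.3 300.6] 1050 med [ 0.434  -0.2167  0.0549] zmax 0.06614737465943898
top rest 0.77 [431.9 311.7] 898 med [ 0.4244 -0.3034  0.0104] zmax 0.05469457280453893
side loupe 0.92 [390.9 238.3] 348 med [ 0.4358 -0.2084  0.0548] zmax 0.06304932427054188
side box_red 0.82 [266.  237.2] 456 med [ 0.7767 -0.1793  0.0304] zmax 0.03623587392304062
side box_red 0.74 [264.2 272.9] 700 med [0.7225 0.0014 0.0304] zmax 0.034848472340642145
side box_red 0.7 [318.9 251.6] 549 med [ 0.6085 -0.1073  0.0309] zmax 0.03677667086554415
side box_red 0.46 [311.7 203.8] 224 med [ 0.704  -0.4215  0.0318] zmax 0.03490281798046979
side gauge 0.71 [288.4 244. ] 353 med [ 0.6946 -0.1238  0.0206] zmax 0.20313799667138688
side collar_mid 0.62 [289.4 219.7] 33 med [ 0.6911 -0.1194  0.1118] zmax 0.11492892168993019
side rest 0.75 [394. 232.] 180 med [ 0.4239 -0.2615  0.0117] zmax 0.05727013750210075
```

View pics/tc.png

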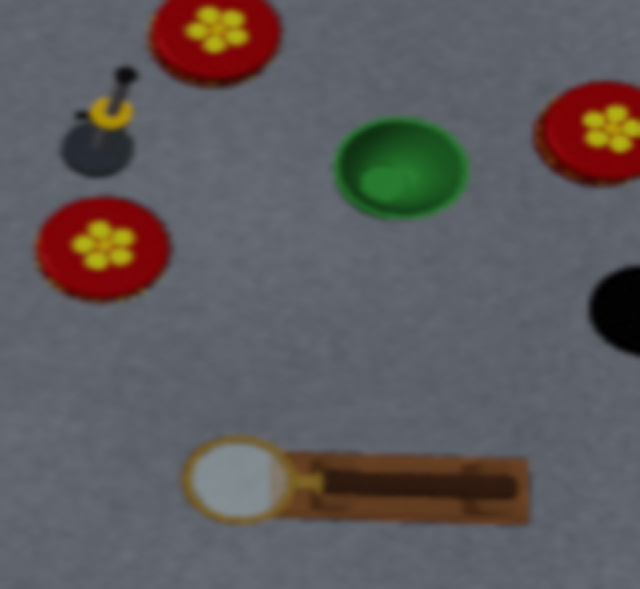

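View pics/sc.png

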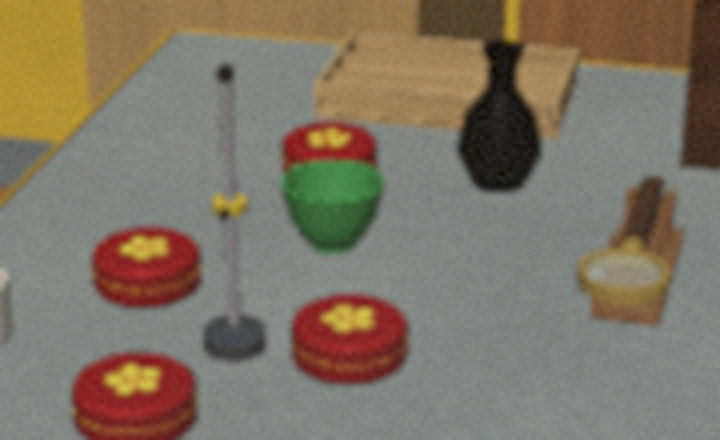

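```bash
python3 - <<'E'
from h import *
np.set_printoptions(precision=4,suppress=True)
s=np.load("s.npz")
def inr(cam,pred):
    d=s[cam+"d"]; v,u=np.nonzero(d>0); P=unproj(cam,np.c_[u,v],d[v,u]); k=pred(P); return P[k],u[k],v[k]
def circ(P,r0):
    from scipy.optimize import least_squares
    return
def hull(P):
    (c,r)=cv2.minEnclosingCircle(P[:,:2].astype(np.float32)); return c,r
for cam in("top","side"):
    im=s[cam]; hsv=cv2.cvtColor(im,cv2.COLOR_BGR2HSV)
    # box
    P,u,v=inr(cam,lambda P:(abs(P[:,2]-.032)<.005)&(np.hypot(P[:,0]-.608,P[:,1]+.123)<.055))
    print(cam,"box",len(P),hull(P),(P.max(0)+P.min(0))/2,np.ptp(P,axis=0),np.median(P[:,2]))
    # red region centroid backprojected to z=.032 (top)
    # collar yellow
    m=(hsv[...,0]>15)&(hsv[...,0]<40)&(hsv[...,1]>130)&(hsv[...,2]>70)
    uc,vc=proj(cam,[.69,-.125,.112])[0]
    yy,xx=np.nonzero(m); k=(abs(xx-uc)<14)&(abs(yy-vc)<14); xx,yy=xx[k],yy[k]
    D=s[cam+"d"][yy,xx]; Q=unproj(cam,np.c_[xx,yy],D)
    print(cam,"collar px",xx.mean(),yy.mean(),xx.min(),xx.max(),yy.min(),yy.max(),len(xx),"P med",np.median(Q,0),"z range",np.percentile(Q[:,2],[5,25,50,75,95]))
    # gauge foot / post
    P,u,v=inr(cam,lambda P:(P[:,2]>.008)&(P[:,2]<.03)&(np.hypot(P[:,0]-.688,P[:,1]+.125)<.04))
    print(cam,"foot",len(P),hull(P),np.median(P,0))
    P,u,v=inr(cam,lambda P:(P[:,2]>.03)&(np.hypot(P[:,0]-.688,P[:,1]+.125)<.035))
    for a in np.arange(.03,.22,.02):
        k=(P[:,2]>=a)&(P[:,2]<a+.02)
        if k.any(): print("  post",round(a,2),k.sum(),np.median(P[k],0),u[k].mean())
    # loupe
    P,u,v=inr(cam,lambda P:(P[:,2]>.045)&(P[:,2]<.075)&(np.hypot(P[:,0]-.43,P[:,1]+.26)<.15))
    r=P[P[:,1]>-.245]; print(cam,"ring",len(r),hull(r),np.median(r,0),np.percentile(r[:,2],[5,50,95]))
    hd=P[(P[:,1]<-.27)&(P[:,2]>.055)]; print(cam,"handle",len(hd),cv2.minAreaRect(hd[:,:2].astype(np.float32)*1000),hd.mean(0),cv2.fitLine(hd[:,:2].astype(np.float32),cv2.DIST_L2,0,.01,.01).ravel(), np.median(hd[:,2]))
E
```

```text
top box 832 ((0.6108981966972351, -0.1298845112323761), 0.039813973009586334) [ 0.6101 -0.1292  0.032 ] [0.0767 0.0776 0.0099] 0.031186740878668906
top collar px 357.0 186.78947368421052 352 362 182 191 76 P med [ 0.6902 -0.1268  0.1116] z range [0.1066 0.1099 0.1116 0.1133 0.1283]
top foot 223 ((0.6809040904045105, -0.12711840867996216), 0.03275015205144882) [ 0.6892 -0.1274  0.0151]
  post 0.03 8 [ 0.6898 -0.128   0.0403] 355.0
  post 0.05 8 [ 0.6899 -0.1276  0.0606] 355.625
  post 0.07 2 [ 0.6893 -0.129   0.0753] 356.5
  post 0.09 28 [ 0.6899 -0.1251  0.1083] 355.9642857142857
  post 0.11 61 [ 0.6906 -0.1257  0.1126] 356.8032786885246
  post 0.13 11 [ 0.6905 -0.1277  0.1416] 358.45454545454544
  post 0.15 8 [ 0.6903 -0.1278  0.1605] 359.125
  post 0.17 12 [ 0.6905 -0.1282  0.1803] 360.0
  post 0.19 29 [ 0.692  -0.1283  0.2038] 361.44827586206895
top ring 656 ((0.4366110563278198, -0.20715954899787903), 0.038199637085199356) [ 0.4367 -0.2016  0.0531] [0.0492 0.0531 0.0577]
top handle 265 ((432.0614318847656, -311.4104919433594), (82.83547973632812, 16.428333282470703), 87.627357482
[... 598 characters left out ...]
ost 0.07 20 [ 0.6936 -0.1254  0.0822] 288.05
  post 0.09 24 [ 0.6938 -0.1217  0.1068] 287.3333333333333
  post 0.11 48 [ 0.6944 -0.124   0.1134] 287.0833333333333
  post 0.13 20 [ 0.6945 -0.1244  0.1416] 287.0
  post 0.15 21 [ 0.6936 -0.1244  0.1603] 286.95238095238096
  post 0.17 24 [ 0.6945 -0.126   0.1787] 286.5
  post 0.19 26 [ 0.6948 -0.1249  0.2006] 286.0769230769231
side ring 273 ((0.4378819763660431, -0.20452117919921875), 0.04101521894335747) [ 0.4385 -0.1943  0.0539] [0.0471 0.0539 0.0571]
side handle 65 ((435.5714416503906, -311.7257385253906), (81.72999572753906, 15.481204986572266), 87.4675521850586) [ 0.4349 -0.3096  0.0597] [ 0.0445  0.999   0.4349 -0.3096] 0.06001383090016177
```

```bash
python3 - <<'E'
from h import *
np.set_printoptions(precision=4,suppress=True)
s=np.load("s.npz")
# collar height by side ray near post axis
for ax in ([.691,-.1275],[.693,-.1265]):
  for cam,uv in(("side",(287.1,220.96)),("side",(287.1,219)),("side",(287.1,223)),("top",(357.,186.8))):
    c,v=ray(cam,uv); w=(np.array(ax)-c[:2]); t=(w@v[:2])/(v[:2]@v[:2]); p=c+v*t; print(ax,cam,uv,p)
u0,v0=287,221
im=s["side"]
for r in range(214,229): print(r,[tuple(int(q) for q in im[r,c]) for c in range(282,293,2)], s["sided"][r,287])
# cabinet
d=s["topd"]; v,u=np.nonzero(d>0); P=unproj("top",np.c_[u,v],d[v,u])
k=(u>520)&(v>310)&(v<440)&(u<620); q=P[k]
for z in(.05,.1,.15,.2,.22): 
    w=q[q[:,2]>z]; print("cab>",z,len(w),w.min(0) if len(w) else 0,w.max(0) if len(w) else 0)
# rest foot
k=(P[:,2]>.006)&(P[:,2]<.014)&(np.hypot(P[:,0]-.43,P[:,1]+.3)<.1); f=P[k]
print("foot",cv2.minAreaRect(f[:,:2].astype(np.float32)*1000),np.percentile(f[:,2],[10,50,90]))
o=sensors.observe(); print(R.from_rotvec(o["ee_rot"]).as_matrix())
# ring ellipse via colour contour? use ring pts >.049, y>-.236
k=(P[:,2]>.047)&(P[:,2]<.07)&(np.hypot(P[:,0]-.437,P[:,1]+.2)<.04)&(P[:,1]>-.225); r=P[k]
print("ring",r.min(0),r.max(0))
E
```

```text
[0.691, -0.1275] side (287.1, 220.96) [ 0.6959 -0.1259  0.1082]
[0.691, -0.1275] side (287.1, 219) [ 0.6957 -0.126   0.1139]
[0.691, -0.1275] side (287.1, 223) [ 0.6961 -0.1259  0.1022]
[0.691, -0.1275] top (357.0, 186.8) [ 0.6911 -0.1271  0.1126]
[0.693, -0.1265] side (287.1, 220.96) [ 0.6958 -0.1256  0.1084]
[0.693, -0.1265] side (287.1, 219) [ 0.6956 -0.1257  0.1141]
[0.693, -0.1265] side (287.1, 223) [ 0.6959 -0.1255  0.1024]
[0.693, -0.1265] top (357.0, 186.8) [ 0.6927 -0.1276  0.1071]
214 [(128, 133, 127), (128, 133, 127), (126, 130, 129), (113, 114, 115), (130, 135, 130), (131, 135, 130)] 1.1799504
215 [(127, 132, 128), (130, 132, 128), (127, 130, 130), (110, 109, 112), (127, 131, 127), (131, 137, 132)] 1.1798509
216 [(132, 138, 130), (127, 131, 129), (124, 122, 124), (109, 111, 110), (126, 131, 126), (129, 133, 130)] 1.18364
217 [(134, 137, 131), (126, 137, 131), (121, 122, 121), (105, 105, 109), (121, 128, 126), (125, 129, 124)] 1.1805141
218 [(127, 134, 131), (101, 145, 152), (112, 124, 126), (99, 117, 125), (101, 142, 152), (127, 130, 128)] 1.1807741
219 [(124, 141, 138), 
[... 1029 characters left out ...]
25, 132, 126), (116, 120, 119), (113, 114, 115), (126, 129, 124), (122, 127, 123)] 1.1983511
cab> 0.05 11768 [ 0.1768 -0.623   0.0501] [ 0.4176 -0.4587  0.3364]
cab> 0.1 11002 [ 0.1768 -0.623   0.1006] [ 0.4176 -0.4587  0.3364]
cab> 0.15 9698 [ 0.1768 -0.623   0.1501] [ 0.4157 -0.4588  0.3364]
cab> 0.2 7843 [ 0.1768 -0.623   0.2   ] [ 0.4138 -0.4969  0.3364]
cab> 0.22 2599 [ 0.179  -0.6211  0.22  ] [ 0.413  -0.4969  0.3364]
foot ((435.33355712890625, -301.83758544921875), (151.28758239746094, 165.89662170410156), 0.9251561760902405) [0.007  0.0096 0.0122]
[[ 0.9524  0.3048 -0.    ]
 [ 0.3048 -0.9524 -0.0001]
 [-0.      0.0001 -1.    ]]
ring [ 0.4056 -0.2249  0.0476] [ 0.468  -0.1691  0.0611]
```

```bash
python3 -m handwheel '[{"tz":-4,"claw":1},{"tz":-7,"claw":1},{"tx":3.2,"ty":-2.2,"tz":-7,"wz":-6,"claw":1},{"tx":6.4,"ty":-4.4,"tz":-7,"wz":-13,"claw":1},{"tx":9.6,"ty":-6.6,"tz":-7,"wz":-20,"claw":1},{"tx":12.8,"ty":-8.8,"tz":-7,"wz":-27,"claw":1},{"tx":16,"ty":-11,"tz":-7,"wz":-34,"claw":1},{"tx":19.2,"ty":-13.2,"tz":-7,"wz":-41,"claw":1},{"tx":22.4,"ty":-15.4,"tz":-7,"wz":-48,"claw":1},{"tx":25.6,"ty":-17.6,"tz":-7,"wz":-55,"claw":1},{"tx":29,"ty":-20,"tz":-7,"wz":-62,"claw":1},{"tx":32.8,"ty":-22.3,"tz":-7,"wz":-69.6,"claw":1}]' 10
python3 - <<'E'
from h import *
np.set_printoptions(precision=4,suppress=True)
o=sensors.observe(); M=R.from_rotvec(o["ee_rot"]).as_matrix(); print(o["clock"],o["position"],M,o["joints"],o["dq"])
T=np.array([.4345,-.283,.12])-o["position"]; print("tool shift cm",M.T@T*100, "yaw x",np.degrees(np.arctan2(M[1,0],M[0,0])))
E
```

```text
0.8 [ 0.1905 -0.5953  0.2407] [[ 0.9524  0.3048 -0.    ]
 [ 0.3048 -0.9524 -0.0001]
 [-0.      0.0001 -1.    ]] [ 1.1584  0.4345  0.025   1.5732 -0.0116  1.134  -0.0751] [-0.0011  0.0013 -0.0003  0.0003  0.0002  0.0013 -0.0009]
tool shift cm [ 32.7549 -22.3068  12.0723] yaw x 17.745304976469406invalid input
```

```bash
python3 -m handwheel '[{"tz":-4.0},{"tz":-7.0}]'; echo; python3 -m handwheel --help | head -20
```

```text
invalid input
invalid input: not JSON, or not a number
```

```bash
python3 -m handwheel '[{"tx":0,"ty":0,"tz":-4,"wx":0,"wy":0,"wz":0,"claw":1},{"tx":0,"ty":0,"tz":-7,"wx":0,"wy":0,"wz":0,"claw":1}]'
```

```text
clock: 0.97
position: [0.1903, -0.5946, 0.3111]
ee_rot: [-3.101, -0.484, 0.001]
force: [0.2, -1.7, 1.0]
width: 1.001
```

All keys are needed in every row. Now I'll cross to above the handle.

```bash
python3 -m handwheel '[{"tx":3,"ty":-2,"tz":0,"wx":0,"wy":0,"wz":-6,"claw":1},{"tx":6,"ty":-4,"tz":0,"wx":0,"wy":0,"wz":-13,"claw":1},{"tx":9,"ty":-6,"tz":0,"wx":0,"wy":0,"wz":-20,"claw":1},{"tx":12,"ty":-8,"tz":0,"wx":0,"wy":0,"wz":-27,"claw":1},{"tx":15,"ty":-10.2,"tz":0,"wx":0,"wy":0,"wz":-34,"claw":1},{"tx":18,"ty":-12.3,"tz":0,"wx":0,"wy":0,"wz":-41,"claw":1},{"tx":21,"ty":-14.4,"tz":0,"wx":0,"wy":0,"wz":-48,"claw":1},{"tx":24,"ty":-16.5,"tz":0,"wx":0,"wy":0,"wz":-55,"claw":1},{"tx":27,"ty":-18.5,"tz":0,"wx":0,"wy":0,"wz":-62,"claw":1},{"tx":30,"ty":-20.4,"tz":2,"wx":0,"wy":0,"wz":-69.6,"claw":1},{"tx":32.8,"ty":-22.3,"tz":6,"wx":0,"wy":0,"wz":-69.6,"claw":1},{"tx":32.8,"ty":-22.3,"tz":9,"wx":0,"wy":0,"wz":-69.6,"claw":1}]' 10
python3 - <<'E'
from h import *
np.set_printoptions(precision=4,suppress=True)
o=sensors.observe(); M=R.from_rotvec(o["ee_rot"]).as_matrix(); print(o["clock"],o["position"],M,o["joints"],o["dq"])
T=np.array([.4345,-.283,.12])-o["position"]; print("tool shift cm",M.T@T*100, "yaw x",np.degrees(np.arctan2(M[1,0],M[0,0])))
E
```

```text
clock: 1.97
position: [0.4395, -0.2787, 0.222]
ee_rot: [2.261, 2.174, 0.007]
force: [0.7, 0.6, -0.2]
width: 0.999
1.9667 [ 0.4395 -0.2787  0.222 ] [[ 0.0391  0.9992  0.0066]
 [ 0.9992 -0.0391 -0.0008]
 [-0.0005  0.0066 -1.    ]] [ 0.7588  0.3107 -0.3738  1.8319  0.1295  1.0166  0.2945] [-0.1747  0.4743  0.0707  0.6665  0.2702 -1.0585 -0.3681]
tool shift cm [-0.4394 -0.554  10.2015] yaw x 87.7585476586758
```

```bash
python3 -m handwheel '[{"tx":0,"ty":0,"tz":4,"wx":0,"wy":0,"wz":0,"claw":1},{"tx":0,"ty":0,"tz":8,"wx":0,"wy":0,"wz":0,"claw":1},{"tx":0,"ty":0,"tz":8,"wx":0,"wy":0,"wz":0,"claw":1},{"tx":0,"ty":0,"tz":8,"wx":0,"wy":0,"wz":0,"claw":1}]'
python3 - <<'E'
from h import *
np.set_printoptions(precision=4,suppress=True)
o=sensors.observe(); M=R.from_rotvec(o["ee_rot"]).as_matrix(); print(o["clock"],o["position"],M,o["dq"])
T=np.array([.4345,-.283,.045])-o["position"]; print("tool shift cm",M.T@T*100, "yaw x",np.degrees(np.arctan2(M[1,0],M[0,0])))
a,_=vision.get_image("side"); b,_=vision.get_image("top")
cv2.imwrite("pics/g1.png",np.hstack([cv2.resize(a[160:310,320:470],(400,400)),cv2.resize(b[220:370,350:500],(400,400))]))
E
```

```text
clock: 2.3
position: [0.4339, -0.2824, 0.14]
ee_rot: [-2.269, -2.167, 0.002]
force: [1.1, -0.6, 0.7]
width: 0.998
2.3 [ 0.4339 -0.2824  0.14  ] [[ 0.0461  0.9989 -0.0035]
 [ 0.9989 -0.0461  0.0021]
 [ 0.002  -0.0036 -1.    ]] [ 0.0106 -0.0555 -0.0123 -0.066  -0.0091  0.0226  0.0053]
tool shift cm [-0.0803  0.099   9.4954] yaw x 87.35870599029
```

View pics/g1.png

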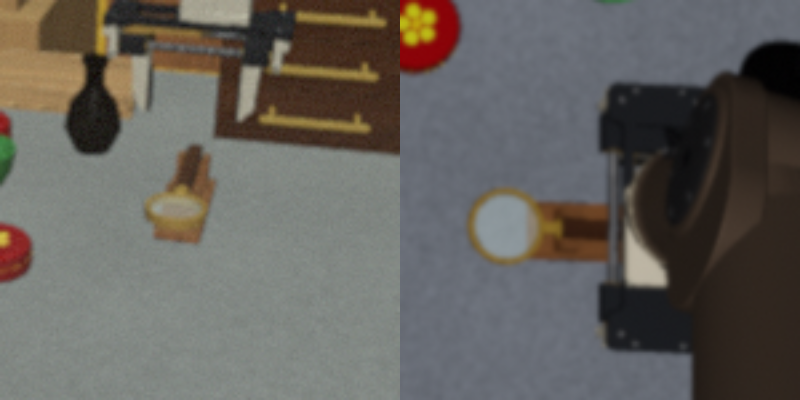

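Left (side view): the fingers straddle the handle line, with the ring at crop (177,210). Right (top view): the gripper's black jaw blocks run from rows 85 to 350 in the crop and the handle is at about row 229. I'll check the centring numerically.

```bash
python3 - <<'E'
from h import *
np.set_printoptions(precision=4,suppress=True)
im,d=vision.get_image("top")
v,u=np.nonzero(d>0);P=unproj("top",np.c_[u,v],d[v,u])
k=(u>570)&0 | ((u>=574+0)&(u<610)&0) 
# left column strip of gripper body (image cols 576..586 -> crop 603-630)
k=(u>=577)&(u<=586)&(v>245)&(v<360) if 0 else (u>=350+228)&(u<=350+236)
c=(u>=350+230//1*0+ (612*150//400+0)) 
k=(u>=350+612*150/400-2)&(u<=350+625*150/400)&(v>245)&(v<358)&(P[:,2]>.1)
q=P[k];print(len(q),q.min(0),q.max(0),np.median(q,0),(q.min(0)+q.max(0))/2)
ims,ds=vision.get_image("side")
v,u=np.nonzero(ds>0);P=unproj("side",np.c_[u,v],ds[v,u])
k=(P[:,2]>.128)&(P[:,2]<.16)&(abs(P[:,1]+.283)<.03)&(abs(P[:,0]-.434)<.09)
q=P[k]
for s in(q[q[:,0]<.434],q[q[:,0]>=.434]): print("finger",len(s),np.percentile(s,[2,50,98],axis=0))
E
```

```text
342 [ 0.3261 -0.5561  0.2135] [ 0.4168 -0.5325  0.2269] [ 0.371  -0.5435  0.2194] [ 0.3714 -0.5443  0.2202]
finger 55 [[ 0.3754 -0.276   0.1321]
 [ 0.3853 -0.2718  0.1483]
 [ 0.3924 -0.2643  0.1587]]
finger 47 [[ 0.4842 -0.2973  0.1309]
 [ 0.4882 -0.2768  0.1478]
 [ 0.4972 -0.2726  0.1593]]
```

Side camera shows the finger gap centred about 4 mm too high in x. That puts the handle at x≈.4335, where the TCP already is. I'll descend straight.

```bash
python3 -m handwheel '[{"tx":0,"ty":0,"tz":3,"wx":0,"wy":0,"wz":0,"claw":1},{"tx":0,"ty":0,"tz":5.5,"wx":0,"wy":0,"wz":0,"claw":1},{"tx":0,"ty":0,"tz":8,"wx":0,"wy":0,"wz":0,"claw":1},{"tx":0,"ty":0,"tz":9.5,"wx":0,"wy":0,"wz":0,"claw":1},{"tx":0,"ty":0,"tz":9.5,"wx":0,"wy":0,"wz":0,"claw":1},{"tx":0,"ty":0,"tz":9.5,"wx":0,"wy":0,"wz":0,"claw":1}]'
python3 - <<'E'
from h import *
o=sensors.observe(); M=R.from_rotvec(o["ee_rot"]).as_matrix(); print(o["position"],np.round(M,4))
a,_=vision.get_image("side"); b,_=vision.get_image("top")
cv2.imwrite("pics/g2.png",np.hstack([cv2.resize(a[160:310,320:470],(400,400)),cv2.resize(b[220:370,350:500],(400,400))]))
E
```

```text
clock: 3.0
position: [0.4356, -0.2834, 0.0469]
ee_rot: [2.272, 2.168, 0.0]
force: [0.3, 0.1, 1.3]
width: 1.001
[ 0.43562862 -0.28339476  0.04687815] [[ 4.660e-02  9.989e-01  1.000e-03]
 [ 9.989e-01 -4.660e-02 -7.000e-04]
 [-7.000e-04  1.000e-03 -1.000e+00]]
```

View pics/g2.png

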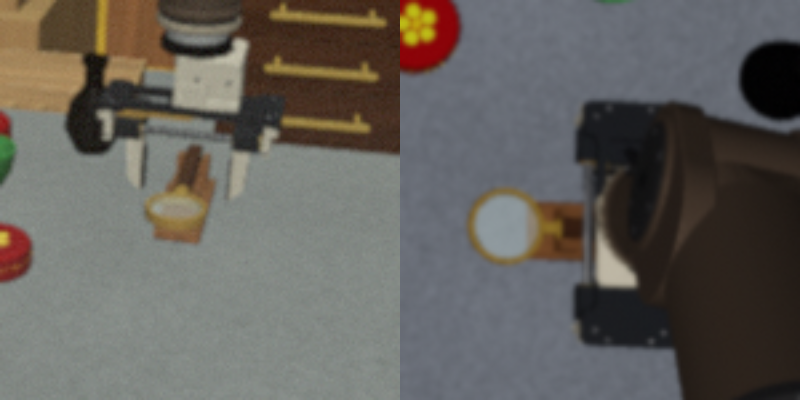

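The fingers are down on both sides of the handle (crop left (135,170) and (240,175)) and clear of the posts. Closing now with a slight correction.

```bash
python3 -m handwheel '[{"tx":0,"ty":-0.15,"tz":0.15,"wx":0,"wy":0,"wz":0,"claw":0.6},{"tx":0,"ty":-0.15,"tz":0.15,"wx":0,"wy":0,"wz":0,"claw":0.4},{"tx":0,"ty":-0.15,"tz":0.15,"wx":0,"wy":0,"wz":0,"claw":0},{"tx":0,"ty":-0.15,"tz":0.15,"wx":0,"wy":0,"wz":0,"claw":0},{"tx":0,"ty":-0.15,"tz":0.15,"wx":0,"wy":0,"wz":0,"claw":0},{"tx":0,"ty":-0.15,"tz":0.15,"wx":0,"wy":0,"wz":0,"claw":0},{"tx":0,"ty":-0.15,"tz":0.15,"wx":0,"wy":0,"wz":0,"claw":0},{"tx":0,"ty":-0.15,"tz":0.15,"wx":0,"wy":0,"wz":0,"claw":0},{"tx":0,"ty":-0.15,"tz":0.15,"wx":0,"wy":0,"wz":0,"claw":0},{"tx":0,"ty":-0.15,"tz":0.15,"wx":0,"wy":0,"wz":0,"claw":0}]' 30
```

```text
clock: 3.93
position: [0.4334, -0.2828, 0.0442]
ee_rot: [-2.272, -2.169, 0.0]
force: [0.6, -0.2, -0.5]
width: 0.324
```

```bash
python3 -m handwheel '[{"tx":0,"ty":0,"tz":0,"wx":0,"wy":0,"wz":0,"claw":0},{"tx":0,"ty":0,"tz":0,"wx":0,"wy":0,"wz":0,"claw":0},{"tx":0,"ty":0,"tz":0,"wx":0,"wy":0,"wz":0,"claw":0},{"tx":0,"ty":0,"tz":0,"wx":0,"wy":0,"wz":0,"claw":0},{"tx":0,"ty":0,"tz":0,"wx":0,"wy":0,"wz":0,"claw":0},{"tx":0,"ty":0,"tz":0,"wx":0,"wy":0,"wz":0,"claw":0},{"tx":0,"ty":0,"tz":0,"wx":0,"wy":0,"wz":0,"claw":0}]' 30; python3 -m handwheel '[{"tx":0,"ty":0,"tz":0,"wx":0,"wy":0,"wz":0,"claw":0},{"tx":0,"ty":0,"tz":0,"wx":0,"wy":0,"wz":0,"claw":0}]'
```

```text
clock: 4.52
position: [0.4334, -0.2829, 0.0442]
ee_rot: [2.272, 2.169, -0.0]
force: [0.6, -0.1, 0.2]
width: 0.172
clock: 4.68
position: [0.4334, -0.2828, 0.0442]
ee_rot: [2.272, 2.169, -0.0]
force: [0.6, 0.1, -1.1]
width: 0.171
```

Gripped at 15.8 mm, which matches the 16 mm handle. Lifting.

```bash
python3 -m handwheel '[{"tx":0,"ty":0,"tz":-0.5,"wx":0,"wy":0,"wz":0,"claw":0},{"tx":0,"ty":0,"tz":-1.5,"wx":0,"wy":0,"wz":0,"claw":0},{"tx":0,"ty":0,"tz":-3,"wx":0,"wy":0,"wz":0,"claw":0},{"tx":0,"ty":0,"tz":-5,"wx":0,"wy":0,"wz":0,"claw":0},{"tx":0,"ty":0,"tz":-7,"wx":0,"wy":0,"wz":0,"claw":0},{"tx":0,"ty":0,"tz":-8.5,"wx":0,"wy":0,"wz":0,"claw":0},{"tx":0,"ty":0,"tz":-9,"wx":0,"wy":0,"wz":0,"claw":0},{"tx":0,"ty":0,"tz":-9,"wx":0,"wy":0,"wz":0,"claw":0},{"tx":0,"ty":0,"tz":-9,"wx":0,"wy":0,"wz":0,"claw":0}]'
cat > meas.py <<'E'
from h import *
np.set_printoptions(precision=4,suppress=True)
o=sensors.observe(); M=R.from_rotvec(o["ee_rot"]).as_matrix(); p=o["position"]; print(o["clock"],p,o["width"],o["force"]); print(M)
import sys
n=sys.argv[1]
L=p+M@[.083,0,0]; print("nominal lens",L)
for cam in("top","side"):
    im,d=vision.get_image(cam); cv2.imwrite(f"pics/{cam}_{n}.png",im); np.savez(f"{cam}_{n}.npz",im=im,d=d)
    v,u=np.nonzero(d>0);P=unproj(cam,np.c_[u,v],d[v,u])
    k=(abs(P[:,2]-L[2])<.02)&(np.hypot(P[:,0]-L[0],P[:,1]-L[1])<.045)
    q=P[k]; f=(q-L)@M  # along handle, across, down
    # plane fit
    A=np.c_[f[:,:2],np.ones(len(f))]; keep=np.ones(len(f),bool)
    for _ in range(5):
        c=np.linalg.lstsq(A[keep],f[keep,2],rcond=None)[0]; r=f[:,2]-A@c; keep=abs(r)<.004
    print(cam,len(q),"bbox ctr",(q.min(0)+q.max(0))/2,np.ptp(q,axis=0),"med z",np.median(q[:,2]),"slopes(along,across; down+)",c)
    print("   tool-frame ext",np.percentile(f,[0.5,99.5],axis=0).round(4).tolist())
E
python3 meas.py l1
```

```text
clock: 5.43
position: [0.4332, -0.2829, 0.1342]
ee_rot: [2.272, 2.169, -0.0]
force: [0.6, 0.3, -1.3]
width: 0.17
5.4333 [ 0.4332 -0.2829  0.1342] 0.17049644721913101 [ 0.6391  0.319  -1.2895]
[[ 0.0465  0.9989 -0.    ]
 [ 0.9989 -0.0465 -0.0003]
 [-0.0003  0.     -1.    ]]
nominal lens [ 0.437  -0.2     0.1342]
top 776 bbox ctr [ 0.4364 -0.2069  0.1412] [0.0618 0.0747 0.0177] med z 0.14328563110072412 slopes(along,across; down+) [ 0.0146 -0.0152 -0.0091]
   tool-frame ext [[-0.044, -0.0316, -0.015], [0.0301, 0.0299, -0.0017]]
side 279 bbox ctr [ 0.4372 -0.2037  0.1418] [0.0614 0.0798 0.0166] med z 0.14310042454596722 slopes(along,across; down+) [ 0.0236 -0.0068 -0.0093]
   tool-frame ext [[-0.0431, -0.0299, -0.0154], [0.0343, 0.0297, 0.0004]]
```

```bash
python3 - <<'E'
import cv2,numpy as np
a=cv2.imread("pics/side_l1.png");b=cv2.imread("pics/top_l1.png")
cv2.imwrite("pics/l1.png",np.hstack([cv2.resize(a[130:280,320:470],(400,400),interpolation=2),cv2.resize(b[220:370,350:500],(400,400),interpolation=2)]))
E
```

```text
(no output)
```

View pics/l1.png

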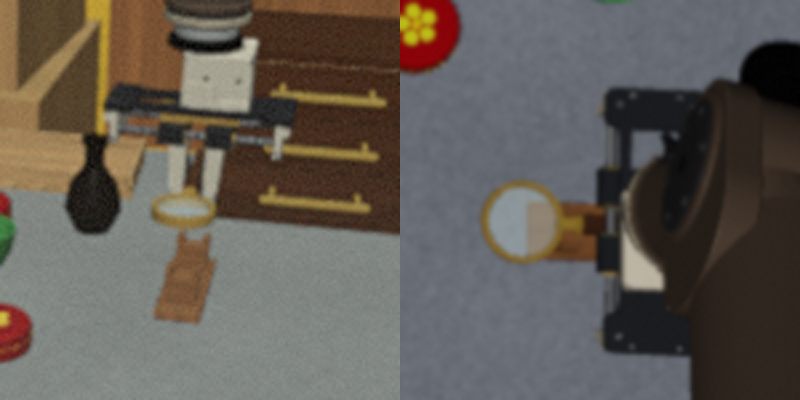

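The lens came up level (slope about 0.02) and its centre is about 82 mm ahead of the TCP and 6 mm above it. Moving it over the red box by the gauge.

```bash
python3 -m handwheel '[{"tx":0.4,"ty":0.8,"tz":0,"wx":0,"wy":0,"wz":0,"claw":0},{"tx":1.2,"ty":2.4,"tz":0,"wx":0,"wy":0,"wz":0,"claw":0},{"tx":2.2,"ty":4.7,"tz":0,"wx":0,"wy":0,"wz":0,"claw":0},{"tx":3.3,"ty":7,"tz":0,"wx":0,"wy":0,"wz":0,"claw":0},{"tx":4.4,"ty":9.4,"tz":0,"wx":0,"wy":0,"wz":0,"claw":0},{"tx":5.5,"ty":11.8,"tz":0,"wx":0,"wy":0,"wz":0,"claw":0},{"tx":6.6,"ty":14,"tz":0,"wx":0,"wy":0,"wz":0,"claw":0},{"tx":7.4,"ty":15.8,"tz":0,"wx":0,"wy":0,"wz":0,"claw":0},{"tx":7.9,"ty":16.8,"tz":0,"wx":0,"wy":0,"wz":0,"claw":0},{"tx":8,"ty":17,"tz":1,"wx":0,"wy":0,"wz":0,"claw":0},{"tx":8,"ty":17,"tz":2,"wx":0,"wy":0,"wz":0,"claw":0},{"tx":8,"ty":17,"tz":2,"wx":0,"wy":0,"wz":0,"claw":0}]'
python3 -m handwheel '[{"tx":0,"ty":0,"tz":0,"wx":0,"wy":0,"wz":0,"claw":0},{"tx":0,"ty":0,"tz":0,"wx":0,"wy":0,"wz":0,"claw":0}]'
sed -i 's/\[.083,0,0\]/[.082,0,-.0058]/' meas.py; python3 meas.py m1; python3 - <<'E'
import cv2,numpy as np
a=cv2.imread("pics/side_m1.png");b=cv2.imread("pics/top_m1.png")
cv2.imwrite("pics/m1.png",np.hstack([cv2.resize(a[160:290,240:370],(400,400),interpolation=2),cv2.resize(b[150:280,290:420],(400,400),interpolation=2)]))
E
```

```text
clock: 6.53
position: [0.6041, -0.2113, 0.1108]
ee_rot: [-2.27, -2.166, 0.006]
force: [-0.7, 0.1, -1.6]
width: 0.173
clock: 6.7
position: [0.6058, -0.2118, 0.114]
ee_rot: [-2.273, -2.167, 0.002]
force: [0.9, -0.4, -1.8]
width: 0.175
6.7 [ 0.6058 -0.2118  0.114 ] 0.17467020589108312 [ 0.8533 -0.3565 -1.7763]
[[ 0.0477  0.9989 -0.0012]
 [ 0.9989 -0.0477 -0.0003]
 [-0.0004 -0.0012 -1.    ]]
nominal lens [ 0.6097 -0.1299  0.1197]
top 716 bbox ctr [ 0.6063 -0.1367  0.1207] [0.0636 0.0762 0.0205] med z 0.12222376676739621 slopes(along,across; down+) [-0.0015 -0.0008 -0.0026]
   tool-frame ext [[-0.0441, -0.0345, -0.0095], [0.0308, 0.0264, 0.0053]]
side 306 bbox ctr [ 0.6094 -0.1341  0.1233] [0.0626 0.0809 0.0181] med z 0.1237333157428813 slopes(along,across; down+) [ 0.0268 -0.0098 -0.0043]
   tool-frame ext [[-0.044, -0.0314, -0.0093], [0.0356, 0.0299, 0.005]]
```

View pics/m1.png

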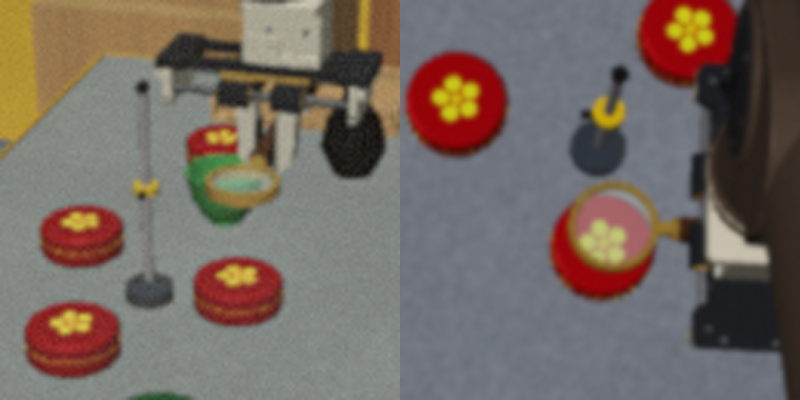

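The lens appears over the red lid and level. It's visually near the lid in the top view, with ring centre at crop (612,227) and lid at (603,247) plus parallax. Across-handle numbers differ by about 4 mm from the nominal, so I'll let the arm settle and measure the ring and box with the same camera.

```bash
python3 -m handwheel '[{"tx":0,"ty":0,"tz":0,"wx":0,"wy":0,"wz":0,"claw":0},{"tx":0,"ty":0,"tz":0,"wx":0,"wy":0,"wz":0,"claw":0},{"tx":0,"ty":0,"tz":0,"wx":0,"wy":0,"wz":0,"claw":0}]'
cat > ring.py <<'E'
from h import *
import sys
from scipy.optimize import least_squares
np.set_printoptions(precision=4,suppress=True)
n=sys.argv[1]
o=sensors.observe(); M=R.from_rotvec(o["ee_rot"]).as_matrix(); p=o["position"]
L=p+M@[.082,0,-.0058]; print("tcp",p,"nominal lens",L,"yaw",np.degrees(np.arctan2(M[1,0],M[0,0])))
# predicted-outline fit: brass mask edges vs model circle r=.032 at top rim height
for cam in("top","side"):
    im,d=vision.get_image(cam); cv2.imwrite(f"pics/{cam}_{n}.png",im); np.savez(f"{cam}_{n}.npz",im=im,d=d)
    hsv=cv2.cvtColor(im,cv2.COLOR_BGR2HSV); g=cv2.GaussianBlur(im,(0,0),.7).astype(float)
    brass=g[...,2]-g[...,0]-0.0*g[...,1]   # R-B
    yel=(g[...,1]+g[...,2])/2-g[...,0]; 
    def model(q,r,off):
        t=np.linspace(0,2*np.pi,180,endpoint=False)
        nx=q[:3]+np.c_[r*np.cos(t),r*np.sin(t),np.full(180,off)]
        return proj(cam,nx)
    def samp(uv): return cv2.remap(yel.astype(np.float32),uv[:,0].astype(np.float32)[None],uv[:,1].astype(np.float32)[None],1)[0]
    # grid maximise mean yellow-ness on rim (r~.0305, top face) 
    best=None
    for dx in np.arange(-.009,.0091,.001):
        for dy in np.arange(-.009,.0091,.001):
            for dz in ((0,) if cam=="top" else np.arange(-.006,.0061,.001)):
                q=L+[dx,dy,dz]
                v=np.minimum(samp(model(q,.030,.006)),90).mean()+ (np.minimum(samp(model(q,.032,0)),90).mean() if cam=="side" else 0)
                if best is None or v>best[0]: best=(v,dx,dy,dz)
    print(cam,"rim fit offset from nominal",best)
E
python3 ring.py m2; python3 meas.py m3
```

```text
clock: 7.05
position: [0.607, -0.211, 0.1146]
ee_rot: [2.272, 2.169, 0.0]
force: [-0.0, 0.7, -1.5]
width: 0.17
tcp [ 0.607  -0.211   0.1146] nominal lens [ 0.6108 -0.1291  0.1204] yaw 87.33477502113087
top rim fit offset from nominal (np.float32(62.126263), np.float64(-0.0040000000000000036), np.float64(0.0009999999999999922), 0)
7.15 [ 0.607  -0.2109  0.1144] 0.1723065113386837 [ 0.0333 -1.3399 -1.293 ]
[[ 0.0463  0.9989  0.0002]
 [ 0.9989 -0.0463 -0.0002]
 [-0.0002  0.0003 -1.    ]]
nominal lens [ 0.6108 -0.1289  0.1202]
top 717 bbox ctr [ 0.6073 -0.1353  0.1215] [0.0628 0.0769 0.019 ] med z 0.12293438234941378 slopes(along,across; down+) [ 0.0069  0.0005 -0.0027]
   tool-frame ext [[-0.043, -0.0341, -0.0096], [0.0302, 0.0275, 0.0057]]
side 300 bbox ctr [ 0.6091 -0.1321  0.1232] [0.0623 0.0784 0.0181] med z 0.12363741974494863 slopes(along,across; down+) [ 0.0276 -0.02   -0.0038]
   tool-frame ext [[-0.0423, -0.0329, -0.0091], [0.0348, 0.0284, 0.0056]]Traceback (most recent call last):
  File "ring.py", line 25, in <module>
    v=np.minimum(samp(model(q,.030,.006)),90).mean()+ (np.minimum(samp(model(q,.032,0)),90).mean() if cam=="side" else 0)
                                                                       ~~~~~^^^^^^^^^^
  File "ring.py", line 17, in model
    return proj(cam,nx)
  File "h.py", line 16, in proj
    m=vision.camera_model(cam);K=m["K"]
ValueError: time passes only in moves, steps and waits
```

Both cameras agree the lens sits about 3 mm short in x relative to the box, so I'll correct that. For the collar height I'll check the side camera's scale on the gauge's known 207 mm top.

```bash
python3 - <<'E'
from h import *
np.set_printoptions(precision=4,suppress=True)
s=np.load("s.npz"); ims=[s["side"].astype(float)]+[np.load(f"side_{n}.npz")["im"].astype(float) for n in("l1","m1","m3")]
im=np.mean(ims,0)
print("top knob col 284-288 gray rows 180-196"); print(np.round(im[180:197,284:289].mean(2),0))
for r in range(181,195): pass
yel=im[...,2]-im[...,0]
print(np.round(yel[215:227,281:294]))
w=np.clip(yel[215:227,281:294]-8,0,None); rr=np.arange(215,227)
print("col centroids",(w*rr[:,None]).sum(0)/w.sum(0))
def zat(uv,ax=(.6945,-.1265)):
    c,v=ray("side",uv); w=np.array(ax)-c[:2]; t=(w@v[:2])/(v[:2]@v[:2]); return c+v*t
for r in(184,185,186,187,220.5,221,222): print(r,zat((286.5,r)))
print("proj foot center",proj("side",[[.6945,-.1265,0],[.6945,-.1265,.207],[.6945,-.1265,.109]]), proj("top",[[.6905,-.1275,0],[.6905,-.1275,.207],[.6905,-.1275,.109]]))
D=[np.load(f"side_{n}.npz")["d"] for n in("l1","m1","m3")]+[s["sided"]]
z=[];
for d in D:
    yy,xx=np.nonzero(yel>60); k=(abs(xx-287)<8)&(abs(yy-221)<7); z.append(unproj("side",np.c_[xx[k],yy[k]],d[yy[k],xx[k]])[:,2])
z=np.concatenate(z);print("side collar z",len(z),np.percentile(z,[5,25,50,75,95]),z.mean())
T=[np.load(f"top_{n}.npz") for n in("l1","m1","m3")]+[dict(im=s["top"],d=s["topd"])]
z=[];P=[]
for t in T:
    y=t["im"][...,2].astype(float)-t["im"][...,0]; yy,xx=np.nonzero(y>110); k=(abs(xx-357)<7)&(abs(yy-187)<7)
    q=unproj("top",np.c_[xx[k],yy[k]],t["d"][yy[k],xx[k]]); P.append(q)
P=np.concatenate(P);print("top collar",len(P),np.percentile(P,[5,25,50,75,95],axis=0)); 
print("hist",np.histogram(P[:,2],np.arange(.1,.121,.002)))
E
```

```text
top knob col 284-288 gray rows 180-196
[[137. 135. 136. 135. 135.]
 [133. 134. 133. 134. 133.]
 [135. 135. 134. 134. 135.]
 [136. 135. 138. 135. 136.]
 [137. 136. 134. 135. 136.]
 [133. 125. 118. 124. 129.]
 [116.  92.  79.  93. 115.]
 [ 92.  55.  43.  60. 101.]
 [ 76.  39.  32.  50.  93.]
 [ 83.  50.  40.  60. 103.]
 [106.  84.  81.  89. 115.]
 [124. 113. 109. 104. 117.]
 [126. 121. 121. 110. 115.]
 [125. 122. 121. 110. 114.]
 [127. 122. 120. 114. 116.]
 [127. 124. 123. 112. 117.]
 [127. 121. 120. 115. 116.]]
[[  0.   0.  -1.  -1.   0.   1.   2.   2.   0.   0.   0.   0.   0.]
 [  0.  -1.  -1.   0.   1.   1.   2.   1.   0.  -1.  -0.  -0.  -0.]
 [ -2.  -2.   1.   6.   7.   2.   2.   4.   8.   6.   2.  -1.  -0.]
 [ -1.   2.  24.  51.  46.  16.   3.  24.  56.  50.  22.   1.  -2.]
 [  0.  14.  60. 100.  93.  44.  21.  52. 103. 102.  56.   9.  -1.]
 [  0.  23.  79. 127. 122.  90.  75.  98. 126. 120.  69.  13.  -2.]
 [ -2.  20.  73. 117. 118. 102. 108. 122. 122. 103.  54.   9.  -3.]
 [ -0.  15.  56.  90.  86.  74.  95. 116. 108.  81.  38.   5.  -1.]
 [  0.   6.  30.  48.  39.  32.  66.  90
[... 460 characters left out ...]
 [ 0.6945 -0.1265  0.204 ]
220.5 [ 0.6974 -0.1256  0.1096]
221 [ 0.6974 -0.1255  0.1081]
222 [ 0.6975 -0.1255  0.1052]
proj foot center [[288.8916 256.3954]
 [286.4553 185.8829]
 [287.6474 220.6515]] [[353.4164 199.6409]
 [360.931  174.5267]
 [357.0475 187.5078]]
side collar z 124 [0.1067 0.1094 0.1118 0.1129 0.1138] 0.11112258286066583
top collar 197 [[ 0.6836 -0.1364  0.1083]
 [ 0.687  -0.1327  0.1101]
 [ 0.6907 -0.1253  0.1115]
 [ 0.6938 -0.1225  0.1132]
 [ 0.7006 -0.1184  0.1164]]
hist (array([ 0,  0,  0,  6, 41, 66, 55, 17,  4,  0]), array([0.1  , 0.102, 0.104, 0.106, 0.108, 0.11 , 0.112, 0.114, 0.116,
       0.118, 0.12 ]))<stdin>:10: RuntimeWarning: invalid value encountered in divide
```

The side camera puts the gauge top at 206.7 mm against the known 207, so the collar centre is at about 0.109 m. Final adjustment: +3 mm x and 11 mm down.

```bash
python3 -m handwheel '[{"tx":0,"ty":0.1,"tz":0.3,"wx":0,"wy":0,"wz":0,"claw":0},{"tx":0,"ty":0.2,"tz":0.7,"wx":0,"wy":0,"wz":0,"claw":0},{"tx":0,"ty":0.3,"tz":1,"wx":0,"wy":0,"wz":0,"claw":0},{"tx":0,"ty":0.3,"tz":1.1,"wx":0,"wy":0,"wz":0,"claw":0},{"tx":0,"ty":0.3,"tz":1.1,"wx":0,"wy":0,"wz":0,"claw":0},{"tx":0,"ty":0.3,"tz":1.1,"wx":0,"wy":0,"wz":0,"claw":0},{"tx":0,"ty":0.3,"tz":1.1,"wx":0,"wy":0,"wz":0,"claw":0},{"tx":0,"ty":0.3,"tz":1.1,"wx":0,"wy":0,"wz":0,"claw":0},{"tx":0,"ty":0.3,"tz":1.1,"wx":0,"wy":0,"wz":0,"claw":0},{"tx":0,"ty":0.3,"tz":1.1,"wx":0,"wy":0,"wz":0,"claw":0},{"tx":0,"ty":0.3,"tz":1.1,"wx":0,"wy":0,"wz":0,"claw":0},{"tx":0,"ty":0.3,"tz":1.1,"wx":0,"wy":0,"wz":0,"claw":0}]'
python3 meas.py f1; python3 - <<'E'
from h import *
a=cv2.imread("pics/side_f1.png");b=cv2.imread("pics/top_f1.png")
# overlays: target circles at (.6105,-.1293,.109) via top camera, lid
t=np.linspace(0,6.28,60); S=3.0769
def dr(im,cam,c,r,o,col):
    p=(proj(cam,np.c_[c[0]+r*np.cos(t),c[1]+r*np.sin(t),np.full(60,c[2])])-o)*S; cv2.polylines(im,[p.astype(np.int32)],True,col,1)
A=cv2.resize(a[160:290,240:370],(400,400),interpolation=2);B=cv2.resize(b[150:280,290:420],(400,400),interpolation=2)
dr(B,"top",(.6105,-.1293,.032),.04,(290,150),(255,255,255)); dr(B,"top",(.6105,-.1293,.115),.032,(290,150),(255,255,0))
dr(A,"side",(.6135,-.1275,.032),.04,(240,160),(255,255,255)); dr(A,"side",(.6135,-.1275,.115),.032,(240,160),(255,255,0))
cv2.imwrite("pics/f1.png",np.hstack([A,B]))
E
```

```text
clock: 8.25
position: [0.6099, -0.211, 0.1033]
ee_rot: [2.272, 2.169, -0.0]
force: [-0.4, -0.1, -1.3]
width: 0.172
8.25 [ 0.6099 -0.211   0.1033] 0.17178001113888125 [-0.4079 -0.1487 -1.3465]
[[ 0.0463  0.9989  0.    ]
 [ 0.9989 -0.0463 -0.0001]
 [-0.0001  0.     -1.    ]]
nominal lens [ 0.6137 -0.1291  0.1091]
top 708 bbox ctr [ 0.6098 -0.1355  0.1105] [0.0627 0.0767 0.0207] med z 0.11205213342201936 slopes(along,across; down+) [ 0.0178 -0.006  -0.0029]
   tool-frame ext [[-0.044, -0.0344, -0.01], [0.031, 0.0266, 0.0068]]
side 300 bbox ctr [ 0.6129 -0.1334  0.112 ] [0.063  0.081  0.0172] med z 0.11257117413714826 slopes(along,across; down+) [ 0.0356 -0.0127 -0.0038]
   tool-frame ext [[-0.0445, -0.0322, -0.0088], [0.0358, 0.029, 0.0053]]
```

View pics/f1.png

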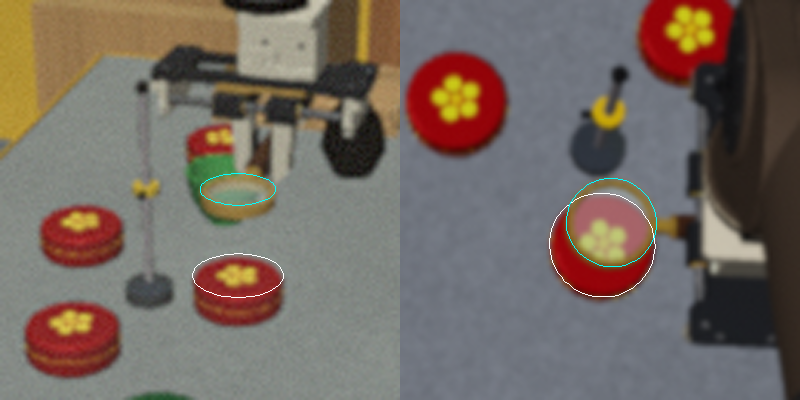

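Both overlays match the picture. In the top view the ring (612,223) and lid (602,245) outlines share one centre. In the side view they're offset equally by about 1 px. The gauge and boxes have not moved. I'll hold half a second more, then hand in.

```bash
python3 -m handwheel '[{"tx":0,"ty":0,"tz":0,"wx":0,"wy":0,"wz":0,"claw":0},{"tx":0,"ty":0,"tz":0,"wx":0,"wy":0,"wz":0,"claw":0},{"tx":0,"ty":0,"tz":0,"wx":0,"wy":0,"wz":0,"claw":0},{"tx":0,"ty":0,"tz":0,"wx":0,"wy":0,"wz":0,"claw":0},{"tx":0,"ty":0,"tz":0,"wx":0,"wy":0,"wz":0,"claw":0},{"tx":0,"ty":0,"tz":0,"wx":0,"wy":0,"wz":0,"claw":0},{"tx":0,"ty":0,"tz":0,"wx":0,"wy":0,"wz":0,"claw":0},{"tx":0,"ty":0,"tz":0,"wx":0,"wy":0,"wz":0,"claw":0}]'; python3 -c "
from cell import arm; print(arm.sign_off())"
```

```text
clock: 9.02
position: [0.61, -0.2109, 0.1032]
ee_rot: [-2.272, -2.169, 0.0]
force: [0.3, -0.6, -1.3]
width: 0.175
the job is handed in; nothing more can be done
None
```

I picked the lens up by its handle with a 30 N grip and carried it over the red box nearest the robot, the one the gauge stands beside. I handed the job in at about 9 s with the arm still holding it there; the hand-in gives no verdict.

Last checks:
- **Centring:** by the top camera the glass centre is within about 1–2 mm of the lid centre.
- **Height:** the glass is at about 0.109 m by both cameras and by the arm. I measured the collar at 0.1085–0.1096 m.
- **Tilt:** about 0.02–0.035 rad, against a limit of 0.12.
- **Bench:** nothing on the bench visibly moved in the final pictures.

**Disagreements:** the arm's own position put the glass 3–4 mm further out in x than the top camera did. The side camera read x about 3–4 mm too high. I therefore centred the lens against the box within the same picture, where both cameras agreed.

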